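# Raise the guard carriage to the top rung and hang the guard leaf

## Robot

A 6-joint arm with a two-finger parallel gripper is mounted at the origin on a cart in front of the work surface, level with it; the furniture and walls round the work are solid. World frame = base frame: x ahead of the robot, y to its left, z up, the work surface at z = 0. Lengths are in m, angles in rad, forces in N, time in s.
With the tool pointing down it reaches from about 0.35 to 0.975 m from the base axis. Payload 4.9 kg.
Tool frame: the origin (TCP) lies between the finger pads; the fingertips stand 17 mm ahead of it and the grasp point (between the pads) lies 2 mm behind it; z points along the fingers, y is the direction in which the jaws open and shut (so a half turn about z gives the same grasp; the last joint's range is limited). The gripper opens to 85 mm and grips with 20 to 120 N. Pads are 22 mm wide; open, the fingers measure 114 mm over their backs; the gripper's body (76 mm by 85 mm) begins 54 mm behind the grasp point. The pads swing forward as they close: fully open they stand 13 mm farther back than shut.
Start: joints at [0.986, 0.053, 1.613, -0, 1.476, -0.119], TCP at [0.281, 0.558, 0.248] pointing down, gripper open.
Joint ranges: [-3.01, 3.01], [-1.01, 2.22], [0.06, 2.58], [-1.02, 4.17], [0.09, 2.62], [-3.14, 3.14]. Speed limits (rad/s): [2.57, 2.57, 3.14, 3.14, 3.14, 3.14].

## Interface

Orientations are given as a unit quaternion [w, x, y, z].
In Python, from plant import state, grab_frame, camera_model, job_done, find_in, silhouettes, landmark_of gives the robot as it stands.
- The arm moves only by the shell command python3 -m crank 'ROWS'. ROWS is JSON, a list of rows, each an object with "angular": the turn, a rotation vector about the tool's x, y, z each as a share of 5 degrees, from -1 to 1, a list of three; "delta_pos": the shift along the tool's x, y, z each as a share of 3 cm, from -1 to 1, a list of three; "gripper": the opening, from 0 (shut) to 1 (fully open). In form: [{"angular": [ax, ay, az], "delta_pos": [tx, ty, tz], "gripper": gripper}, ...]. A call has 1 to 12 rows; each row shifts and turns the commanded pose from where the row before left it, along the tool's axes as they then stand; what a row does not reach is not made up. A row lasts 1/8 s, in which the tool goes at most 62.5 mm and 10.7 degrees, less where a joint would pass 70% of its speed; a pose out of reach is approached as far as the arm can. A call with a number of a shift or a turn outside -1 to 1 is refused whole. A call with a gripper value outside its range is refused whole. The fingers move at their own pace and stop on an object; the grip force is fixed at half the most. Time passes only in rows, so rows that do not move let the fingers close. It gives the time, the measured TCP pose, the force and the opening at its end, in the units of the state.
- state(): the state, without advancing time (a new reading comes with each control period).
- grab_frame(name): name is "side" or "top"; returns the picture (384x512x3 uint8, red, green, blue); there is no depth.
- camera_model(name): a dict with "camera_matrix" (3x3 intrinsics, pixels), "rvec" (rotation vector, rad) and "tvec" (3), from world to camera coordinates, as OpenCV has them. Camera axes: x right, y down, z forward; pixel columns grow to the right and rows downward; lengths in m; the calibration is good to about 2 mm. A picture is of the moment at which its call begins. camera_model takes no time and is no camera call.
- job_done(): hands the job in, once; it reports no verdict.
Trained networks look in the newest picture that a camera, given by its name, has taken for a name from the list of things; names that differ only in an ending like _2 or _b are one class to them, and where a whole thing is asked for, a point or a joint stands for the part that bears it (a point fixed in the world has none). Each returns a list of dicts, best first, with "conf" (0 to 1); they miss things now and then, are a little off and sometimes report something else, mostly with a low value. They report only what shows in the picture. A call takes as long as a camera call. They do not tell look-alikes from the thing itself.
- find_in(camera, target): "bbox" ([left, top, right, bottom] in pixels, round what is visible of it).
- silhouettes(camera, target): "mask" (384x512 bool, what is visible of it) and "bbox" ([left, top, right, bottom] in pixels, round what is visible of it).
- landmark_of(camera, target): "pixel" ([column, row] in pixels: a listed point, or the origin of a listed thing).
The state is a dict: "time": time; "joint_pos": joint angles; "joint_vel": joint speeds; "joint_efforts": joint torques, N m; "tool_pos": TCP position; "tool_rot": TCP orientation; "contact_force": force on the tool from outside, world axes, zero at the start; "ft_torque": the same for the moment, N m; "gripper_width": opening from 0.0 (shut) to 1.0 (fully open).
Only numpy, scipy, OpenCV 4.12 (cv2) and the standard library are available. Lean on these libraries where they do the work, as an engineer would, in place of code of your own. Each camera call takes 0.05 s, during which the arm holds its last target.

## Task

Set up the guard stand: lift its carriage past the rungs until the gravity pawl has cleared the top rung, then lower it gently until the pawl sits on the top rung and let go. Then take the tall guard leaf with the two hinge knuckles out of the wooden rack and lower it so that both knuckles drop fully home onto the two upright hinge pins at the side of the raised carriage, and leave it hanging there. Leave the low plain panel and the other things where they are.

Things in the scene. Friction and masses are not known exactly. Their poses are not given: they have to be found in the camera images.
- carriage (a joint): Height of the sliding carriage, m, up; 0 at the start, pawl on the lowest of the mast's three rungs (50 mm apart, 10 mm thick). Pawl rests on the middle rung at 0.050, on the top one at 0.100. It swings back over a rung once the carriage is 27 mm above that rung's resting height (0.127 for the top; end stop 0.145). About 0.7 kg, low friction; falls if let go with no rung under the pawl.
- pawl (a joint): Angle (rad) of the gravity pawl hinged low between the carriage's two uprights: 0 = nose level, reaching back over the mast's rungs (its normal place, held by the dark round counterweight at its front end; so it carries the carriage); up to 1.3 = nose pushed down by a rung passing.
- lift_bar (a point): Centre of the lifting bar, level round steel bar, 16 mm thick, 104 mm long, across the top of the carriage, highest part of the fixed stand. Axes of the stand: y along the bar, z up, x to the ladder mast 26 mm behind the bar (mast top 25 mm below the bar at the start). Two 12 mm uprights under the bar, 45 mm either side of its centre. Grip it from above, across x.
- pin_low (a point): Lower hinge pin, moves with the carriage: point on its axis on the flat shoulder where the lower knuckle's underside rests. Pin 10 mm thick, 22 mm tall, last 8 mm tapered to 4 mm. Axes as the stand's. Its axis is 75 mm along +y from the bar's centre, 24 mm off the upright's face; bracket ends 11 mm past the axis. Open in front (-x) and at +y.
- pin_up (a point): Upper hinge pin, same shape and axis, 70 mm above the lower one; its bracket is 10 mm thick below the shoulder. 90 mm below the level of the lifting bar.
- leaf_center (a point): Centre (half-way up) of the guard leaf: flat louvred metal leaf, 100 mm wide (its y), 190 mm tall (its z, up), 6 mm thick (its x), 0.25 kg. Top 22 mm is a dark edge 10 mm thick: grip there from above, across x. Two round knuckles (24 mm outside, 15 mm bore, 16 mm tall) on its -y edge. Starts upright in either slot of the rack.
- knuckle_low (a point): Centre of the bore of the leaf's lower knuckle, at its underside: 62 mm along the leaf's -y and 3 mm above leaf_center. Hung, it coincides with pin_low.
- knuckle_up (a point): Centre of the bore of the leaf's upper knuckle, at its underside: 70 mm above knuckle_low. Hung, it coincides with pin_up.
- panel_center (a point): Centre of the low plain panel, 100 mm wide, 90 mm tall, 6 mm thick, without knuckles; it stands in the other slot of the rack and stays there.
- rack_center (a point): Wooden rack fixed to the table, 140 x 134 mm, 63 mm high; this point is 35 mm above the table at its centre. Two slots along its y, at x = -38 and +38 mm, 9.6 mm wide and 107 mm long, floor 8 mm above the table.
- solenoid_valve: Bystander: solenoid valve, 46x66x90 mm, origin at its underside. Leave alone.
- contactor: Bystander: black contactor, 58x50x70 mm, origin at its underside. Leave alone.
- fork_roller: Bystander: brown fork roller, 69 mm in diameter, 59 mm high, origin at its underside. Leave alone.
Mind the look-alikes: they are no part of the job. What is meant by the part that bears leaf_center is not blue, and is the larger of those in its own colour.

How it is judged:
On the way, in this order (a step that is already met when the one before it is completed fails the run):
1. the carriage is lifted until the pawl has cleared the top rung and swung back over it (value of joint carriage above 0.115 m and value of joint pawl below 0.15 rad), for 0.1 s.
2. the carriage rests on the top rung by its pawl, let go (value of joint carriage between 0.096 and 0.104 m and value of joint pawl below 0.12 rad and contact force between the fingers and carriage below 0.3 N), for 0.2 s.
3. the leaf is lifted clear of the rack (height (world z) of leaf_center above 0.165 m), for 0.1 s.
At the end, for the whole second after the job is handed in: The carriage rests on the top rung by its pawl (joint 0.100 within 4 mm, pawl within 0.12 rad of level); both knuckles are down on their pins (undersides within 6 mm of the shoulder points); leaf upright within 0.08 rad and at rest; panel and bystanders within 30 mm of their starts (value of joint carriage between 0.096 and 0.104 m and value of joint pawl below 0.12 rad and distance between knuckle_low and pin_low below 0.006 m and distance between knuckle_up and pin_up below 0.006 m and angle between leaf_center's own z axis and vertical below 0.08 rad and linear speed of leaf below 0.03 m/s); the robot touches nothing.
It fails at once if the carriage is dropped (falls faster than 0.35 m/s) (velocity of joint carriage below -0.35 m/s).
It fails at once if the low plain panel is moved by more than 30 mm (distance of panel_center from where it was at the start of the episode above 0.03 m).
It fails at once if a bystander is moved by more than 30 mm (distance of any of solenoid_valve, contactor, fork_roller from where it was at the start of the episode above 0.03 m).
It also fails if it takes over 64 s, if anything falls off the work surface, if the arm or the gripper's body presses on something with over 40 N, if the wrist force passes 120 N, or if a joint passes its speed limit or range.

## Working session

There is one attempt and no reset: what is moved stays moved. The work goes in short steps, Python scripts to look and compute and a shell command to move; the robot and the scene stay as the last step left them, time stands still between calls to the robot, and variables do not carry over. Pictures are saved under pics/ and viewed, and the job is handed in when it is done.

```bash
ls; mkdir -p pics; cat > h.py <<'E'
import numpy as np, cv2
from plant import *
def save(name,fn):
    im=grab_frame(name); cv2.imwrite(fn,im[:,:,::-1]); return im
def cam(n):
    m=camera_model(n); K=np.array(m['camera_matrix'],float); R,_=cv2.Rodrigues(np.array(m['rvec'],float)); t=np.array(m['tvec'],float).reshape(3); return K,R,t
def proj(n,p):
    K,R,t=cam(n); q=K@(R@np.array(p,float)+t); return q[:2]/q[2]
def ray(n,px):
    K,R,t=cam(n); d=R.T@np.linalg.inv(K)@np.array([px[0],px[1],1.]); return -R.T@t,d/np.linalg.norm(d)
def onz(n,px,z):
    c,d=ray(n,px); return c+d*(z-c[2])/d[2]
def tri(a,b):
    (c1,d1),(c2,d2)=ray('side',a),ray('top',b)
    A=np.stack([d1,-d2],1); s=np.linalg.lstsq(A,c2-c1,rcond=None)[0]
    p,q=c1+s[0]*d1,c2+s[1]*d2
    return (p+q)/2,np.linalg.norm(p-q)
E
python3 - <<'E'
from h import *
s=state(); print(s)
for n in('side','top'):
    save(n,f'pics/{n}0.png'); K,R,t=cam(n); print(n,K[0,0],-R.T@t,R[2])
    for k in('lift_bar','pin_low','pin_up','leaf_center','knuckle_low','knuckle_up','panel_center','rack_center'):
        print(n,k,[(np.round(r['pixel'],1),round(r['conf'],2)) for r in landmark_of(n,k)][:4])
E
```

```text
pics
{'time': 0.0, 'joint_pos': array([ 9.86025365e-01,  5.33686276e-02,  1.61430799e+00, -3.82714659e-05,
        1.47599829e+00, -1.18980360e-01]), 'joint_vel': array([-7.80877852e-04, -1.66828461e-05,  2.95121810e-04, -6.86457440e-04,
       -1.93269323e-03,  5.19816202e-04]), 'joint_efforts': array([-2.02493924e-03, -3.93673217e+01, -3.70185471e+01, -2.76090259e-04,
        7.16859824e-03, -3.36882010e-05]), 'tool_pos': array([0.28037285, 0.55791846, 0.24704733]), 'tool_rot': array([-3.40954138e-04,  2.30793714e-01,  9.73002147e-01, -9.83902739e-04]), 'contact_force': array([ 0.503324  , -0.75441153, -0.43255465]), 'ft_torque': array([-0.00971906,  0.0058152 , -0.0043485 ]), 'gripper_width': 1.002254661197381}
side 468.4309784012759 [ 0.6453746  -0.79823993  0.84711491] [-0.0519237   0.80287937 -0.59387595]
side lift_bar [(array([247.5, 180.6]), 0.7)]
side pin_low [(array([250.3, 215.2]), 0.75)]
side pin_up [(array([247.4, 196.9]), 0.83)]
side leaf_center [(array([305. , 207.1]), 0.97), (array([207.1, 161.6]), 0.58), (array([307.3, 273.3]), 0.56)]
side knuckle_low [(array([311.1,
[... 181 characters left out ...]
ay([181.3, 174.2]), 0.49)]
side rack_center [(array([195.5, 178.2]), 0.65)]
top 376.62683551019313 [0.48627193 0.14938545 1.00446767] [ 0.10171526  0.02392684 -0.99452577]
top lift_bar [(array([293.2, 176.9]), 0.78)]
top pin_low [(array([258.1, 185.8]), 0.56)]
top pin_up []
top leaf_center [(array([351.5, 126.8]), 0.86), (array([244.5, 125.7]), 0.66)]
top knuckle_low [(array([232. , 116.7]), 0.81), (array([358.3, 145.4]), 0.67), (array([211.8, 234.2]), 0.56)]
top knuckle_up [(array([366.6, 139.5]), 0.86), (array([229.3, 109.9]), 0.83), (array([204.4, 228.3]), 0.68), (array([212.4, 231.9]), 0.33)]
top panel_center [(array([192.4, 267.3]), 0.44)]
top rack_center [(array([190. , 251.2]), 0.78)]
```

View pics/side0.png

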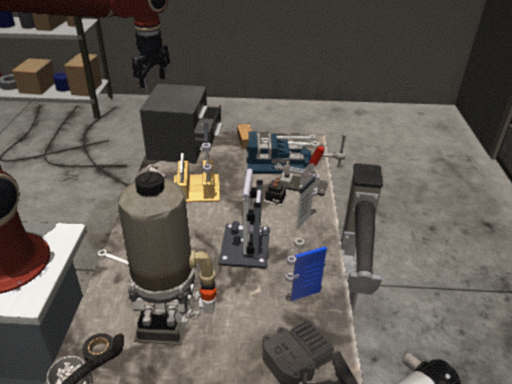

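View pics/top0.png

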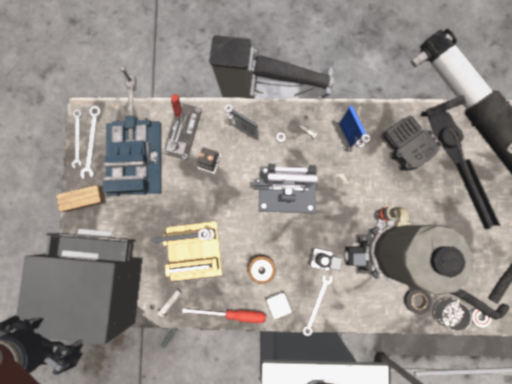

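```bash
python3 - <<'E'
import cv2,numpy as np
t=cv2.imread('pics/top0.png'); s=cv2.imread('pics/side0.png')
a=cv2.resize(t[85:295,150:380],None,fx=3.4,fy=2.85,interpolation=3)
a=cv2.resize(t[90:290,150:380],None,fx=3,fy=3,interpolation=3)
cv2.imwrite('pics/tc0.png',a)
a=cv2.resize(s[110:310,150:350],None,fx=3,fy=3,interpolation=3)
cv2.imwrite('pics/sc0.png',a)
E
```

```text
(no output)
```

View pics/tc0.png

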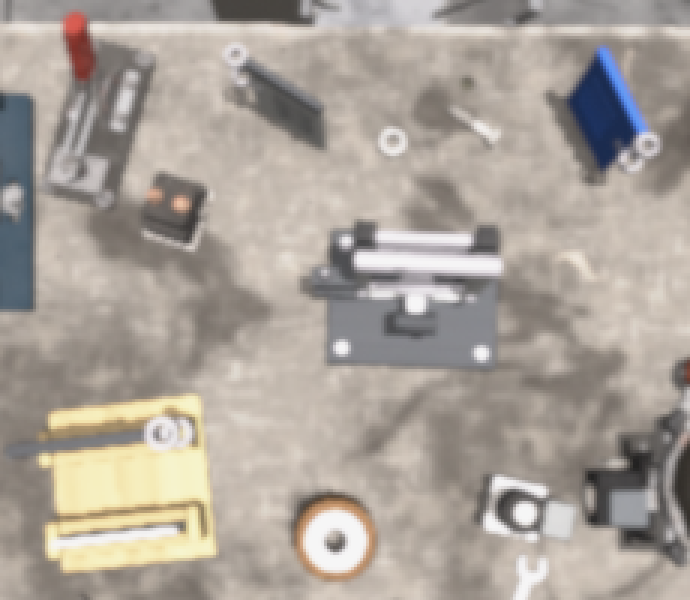

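View pics/sc0.png

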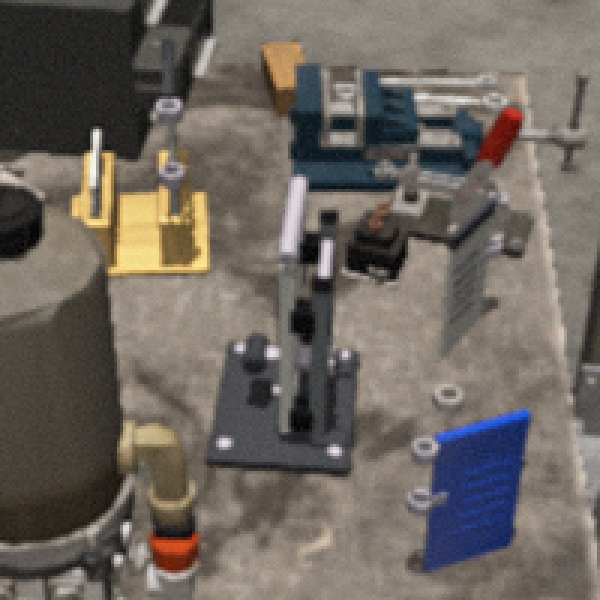

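```bash
python3 - <<'E'
from h import *
P=lambda n,a,b: print(n,*[np.round(v,4) for v in tri(a,b)])
P('bar',(247.5,180.6),(293.2,176.9))
P('pinlow',(250.3,215.2),(258.1,185.8))
P('kup rack',(204,150.1),(204.4,228.3)); P('kup rack b',(206,146),(204,234))
P('klow rack',(207.5,167.4),(211.8,234.2))
P('rack',(195.5,178.2),(190,251.2))
for k in ('solenoid_valve','contactor','fork_roller'):
    for n in('side','top'): 
        L=landmark_of(n,k); print(k,n,[(np.round(r['pixel']),np.round(onz(n,r['pixel'],0),3),r['conf']) for r in L][:2])
for n,ks in (('side',('leaf_center','lift_bar','rack_center','panel_center')),('top',('leaf_center','lift_bar','rack_center','panel_center'))):
    for k in ks: print(n,k,[(r['bbox'],r['conf'],r['mask'].sum()) for r in silhouettes(n,k)])
E
```

```text
bar [0.6    0.0952 0.2134] 0.0019
pinlow [0.6026 0.1738 0.0436] 0.0068
kup rack [0.4801 0.2852 0.1758] 0.0168
kup rack b [0.4768 0.2854 0.1877] 0.0015
klow rack [0.4775 0.2782 0.1227] 0.005
rack [0.4309 0.3451 0.037 ] 0.0018
solenoid_valve side []
solenoid_valve top []
contactor side [(array([277., 196.]), array([ 0.678,  0.323, -0.   ]), 0.62)]
contactor top [(array([209., 158.]), array([0.679, 0.309, 0.   ]), 0.61), (array([322., 259.]), array([0.412, 0.003, 0.   ]), 0.55)]
fork_roller side [(array([273., 197.]), array([0.667, 0.318, 0.   ]), 0.32)]
fork_roller top [(array([262., 267.]), array([0.39 , 0.162, 0.   ]), 0.84)]
side leaf_center [([286.5, 247.0, 329.1, 301.4], 0.9, np.int64(1494)), ([294.7, 175.0, 319.0, 228.3], 0.89, np.int64(634)), ([228.1, 175.6, 257.8, 255.1], 0.59, np.int64(875)), ([203.6, 124.2, 213.8, 182.0], 0.58, np.int64(258))]
side lift_bar [([232.5, 169.7, 263.3, 254.9], 0.61, np.int64(989)), ([178.2, 152.6, 184.2, 185.0], 0.3, np.int64(103))]
side rack_center [([171.2, 159.0, 222.4, 202.9], 0.76, np.int64(1152))]
side panel_center [([202.5, 123.4, 211.9, 176.5], 0.69, np.int64(247))]
top leaf_center [([152.7, 230.0, 214.8, 240.4], 0.87, np.int64(339)), ([339.8, 107.2, 369.9, 145.8], 0.71, np.int64(675))]
top lift_bar [([256.4, 172.6, 316.8, 205.8], 0.79, np.int64(999))]
top rack_center [([162.9, 220.7, 221.0, 282.2], 0.78, np.int64(2236)), ([280.5, 181.3, 293.7, 203.3], 0.54, np.int64(221))]
top panel_center [([168.8, 262.5, 209.5, 271.5], 0.77, np.int64(159))]
```

```bash
python3 - <<'E'
import cv2,numpy as np
t=cv2.imread('pics/top0.png'); s=cv2.imread('pics/side0.png')
def crop(im,x0,y0,w,h,f,fn):
    a=cv2.resize(im[y0:y0+h,x0:x0+w],None,fx=f,fy=f,interpolation=cv2.INTER_CUBIC)
    for i in range(0,w,10):
        cv2.putText(a,str(x0+i),(i*f,8),0,.3,(0,0,255)); cv2.line(a,(i*f,0),(i*f,h*f),(0,0,255) if 0 else (200,200,0),1) if i%20==0 else 0
    for j in range(0,h,10):
        cv2.putText(a,str(y0+j),(0,j*f+4),0,.3,(0,0,255)); cv2.line(a,(0,j*f),(w*f,j*f),(200,200,0),1) if j%20==0 else 0
    cv2.imwrite(fn,a)
crop(t,145,212,85,75,8,'pics/rackt.png')
crop(t,245,155,85,65,8,'pics/standt.png')
crop(s,165,115,100,75,8,'pics/racks.png')
crop(s,215,160,60,75,8,'pics/stands.png')
E
```

```text
(no output)
```

View pics/rackt.png

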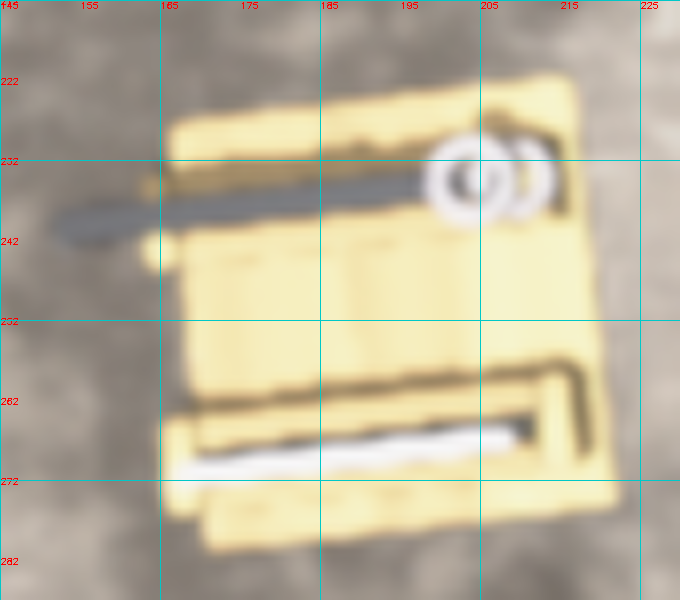

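View pics/standt.png

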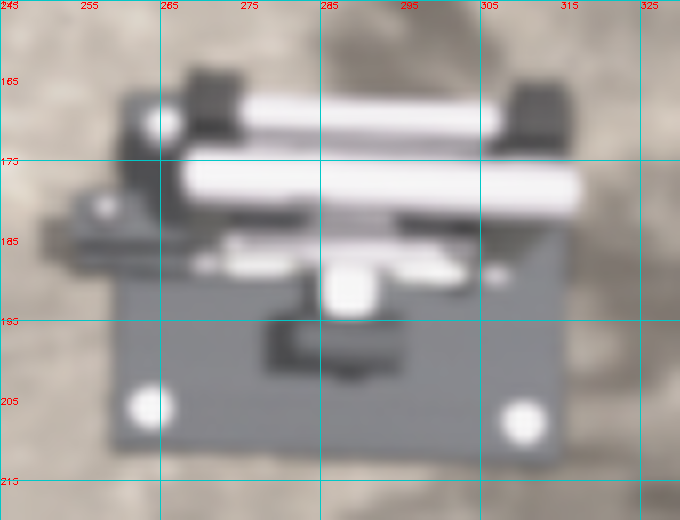

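View pics/racks.png

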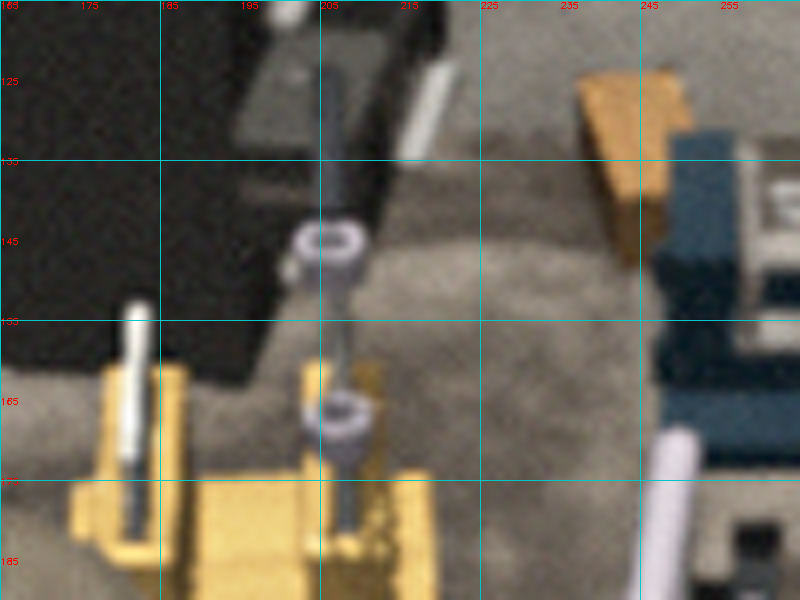

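View pics/stands.png

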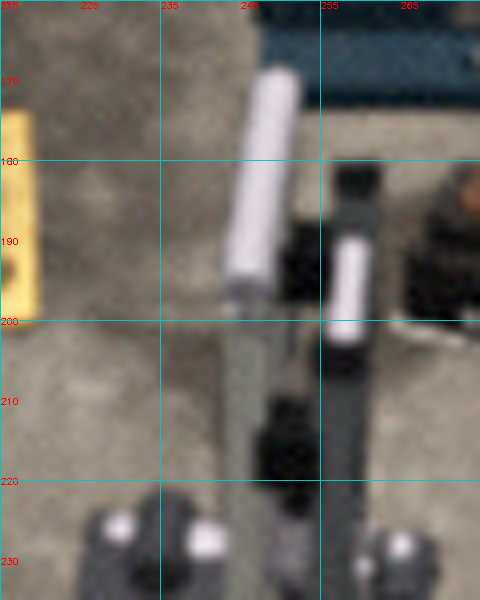

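```bash
python3 - <<'E'
from h import *
P=lambda n,a,b: print(n,*[np.round(v,4) for v in tri(a,b)])
P('kup top z.192',(206.25,145),(203.75,234.5))
P('klow top z.122',(207,166.6),(210,234.5))
print('kup onz',onz('top',(203.75,234.5),.192),onz('side',(206.25,145),.192))
print('klow onz',onz('top',(210,234.5),.122),onz('side',(207,166.6),.122))
P('bar',(246.5+.5,(169+197)/2),((268.1+317.5)/2,(176.5+178.75)/2))
a,b=onz('top',(268.1,176.5),.213),onz('top',(317.5,178.75),.213); d=a-b; print(a,b,np.linalg.norm(d),'yaw bar',np.degrees(np.arctan2(-d[0],d[1])),(a+b)/2)
a,b=onz('top',(151.5,240.3),.198),onz('top',(198.7,235.2),.198); d=a-b; print(a,b,np.linalg.norm(d),'yaw leaf',np.degrees(np.arctan2(-d[0],d[1])))
# rack corners
for p,q in (((166.5,228),(215,221.5)),((171,281),(222,275))):
    a,b=onz('top',p,.063),onz('top',q,.063); d=a-b; print(a,b,np.linalg.norm(d),np.degrees(np.arctan2(-d[0],d[1])))
# stand base edge
a,b=onz('top',(258.5,211.5),.008),onz('top',(315,213),.008); d=a-b; print(a,b,np.linalg.norm(d),np.degrees(np.arctan2(-d[0],d[1])))
for k in ('top','side'):
  print(k, [np.round(proj(k,p),1) for p in ((.6,.095,.2134),)])
from scipy.spatial.transform import Rotation as Ro
s=state();R=Ro.from_quat(np.roll(s['tool_rot'],-1)).as_matrix();print(R)
E
```

```text
kup top z.192 [0.4766 0.2856 0.1907] 0.0034
klow top z.122 [0.4761 0.2823 0.1226] 0.0038
kup onz [0.4750124 0.2850748 0.192    ] [0.47863626 0.28367368 0.192     ]
klow onz [0.47425134 0.28211895 0.122     ] [0.47788869 0.28358197 0.122     ]
bar [0.5992 0.0955 0.2063] 0.0014
[0.59941913 0.14817575 0.213     ] [0.59574554 0.0437886  0.213     ] 0.10445176896919472 yaw bar -2.0155190359947004 [0.59758234 0.09598217 0.213     ]
[0.46117559 0.39583361 0.198     ] [0.4734564  0.29485033 0.198     ] 0.10172729309579315 yaw leaf 6.9338247954144645
[0.488047   0.40062221 0.063     ] [0.50590461 0.2793336  0.063     ] 0.1225961649462183 8.37561720416915
[0.3581496  0.38438168 0.063     ] [0.37478963 0.25865798 0.063     ] 0.12682011207464058 7.539502675717779
[0.53498473 0.17219057 0.008     ] [0.53295342 0.02318402 0.008     ] 0.14902039357475377 -0.7810287453416623
top [array([293.2, 176.5])]
side [array([247.1, 180.7])]
[[-8.93459902e-01  4.49142964e-01 -4.42757971e-05]
 [ 4.49142966e-01  8.93459901e-01 -4.43971672e-05]
 [ 1.96179740e-05 -5.95532515e-05 -9.99999998e-01]]
```

```bash
python3 - <<'E'
from h import *
yw=np.radians(-1.5); ex=np.array([np.cos(yw),np.sin(yw),0]);ey=np.array([-np.sin(yw),np.cos(yw),0]);ez=np.array([0,0,1.])
for z in(.206,.209,.213):
    c=np.array([.598,.0957,z])
    print(z,[np.round(proj('side',c+s*.052*ey+o*ez),1) for s in(1,-1) for o in(.008,-.008)], 'mast/pins',np.round(proj('side',c+.075*ey-.09*ez+.022*ez),1),np.round(proj('top',c+.075*ey-.09*ez+.022*ez),1))
E
python3 -m crank '[{"angular":[0,0,1],"delta_pos":[0,0,-0.3],"gripper":1},{"angular":[0,0,1],"delta_pos":[0,0,-0.3],"gripper":1},{"angular":[0,0,1],"delta_pos":[0,0,-0.3],"gripper":1},{"angular":[0,0,1],"delta_pos":[0,0,-0.3],"gripper":1},{"angular":[0,0,1],"delta_pos":[0,0,-0.3],"gripper":1},{"angular":[0,0,1],"delta_pos":[0,0,0],"gripper":1},{"angular":[0,0,1],"delta_pos":[0,0,0],"gripper":1},{"angular":[0,0,1],"delta_pos":[0,0,0],"gripper":1},{"angular":[0,0,1],"delta_pos":[0,0,0],"gripper":1},{"angular":[0,0,1],"delta_pos":[0,0,0],"gripper":1},{"angular":[0,0,1],"delta_pos":[0,0,0],"gripper":1},{"angular":[0,0,1],"delta_pos":[0,0,0],"gripper":1}]'
```

```text
0.206 [array([248.1, 168. ]), array([248. , 173.4]), array([244.2, 193.6]), array([244.2, 199.2])] mast/pins [248.5 187.7] [258.3 180.7]
0.209 [array([248.1, 167. ]), array([248. , 172.4]), array([244.3, 192.5]), array([244.2, 198.2])] mast/pins [248.5 186.7] [258.3 180.6]
0.213 [array([248.1, 165.6]), array([248. , 171.1]), array([244.3, 191.1]), array([244.2, 196.7])] mast/pins [248.5 185.5] [258.2 180.3]
time: 3.1
tool_pos: [0.2807, 0.5584, 0.2933]
tool_rot: [0.0, 0.687, 0.726, 0.0]
contact_force: [0.5, -0.3, 0.4]
gripper_width: 0.999
```

```bash
python3 -m crank '[{"angular":[0,0,0.94],"delta_pos":[0,0,0],"gripper":1},{"angular":[0,0,0],"delta_pos":[-0.95,0.69,0],"gripper":1},{"angular":[0,0,0],"delta_pos":[-0.95,0.69,0],"gripper":1},{"angular":[0,0,0],"delta_pos":[-0.95,0.69,0],"gripper":1},{"angular":[0,0,0],"delta_pos":[-0.95,0.69,0],"gripper":1},{"angular":[0,0,0],"delta_pos":[-0.95,0.69,0],"gripper":1},{"angular":[0,0,0],"delta_pos":[-0.95,0.69,0],"gripper":1},{"angular":[0,0,0],"delta_pos":[-0.95,0.69,0],"gripper":1},{"angular":[0,0,0],"delta_pos":[-0.95,0.69,0],"gripper":1},{"angular":[0,0,0],"delta_pos":[-0.95,0.69,0],"gripper":1},{"angular":[0,0,0],"delta_pos":[-0.95,0.69,0],"gripper":1},{"angular":[0,0,0],"delta_pos":[-0.95,0.69,0],"gripper":1}]'; python3 -m crank '[{"angular":[0,0,0],"delta_pos":[-0.95,0.69,0],"gripper":1},{"angular":[0,0,0],"delta_pos":[-0.95,0.69,0],"gripper":1},{"angular":[0,0,0],"delta_pos":[-0.95,0.69,0],"gripper":1},{"angular":[0,0,0],"delta_pos":[-0.95,0.69,0],"gripper":1},{"angular":[0,0,0],"delta_pos":[-0.9,0.69,0.5],"gripper":0.7},{"angular":[0,0,0],"delta_pos":[0,0,0.5],"gripper":0.7},{"angular":[0,0,0],"delta_pos":[0,0,0],"gripper":0.7}]'
python3 - <<'E'
from h import *
save('side','pics/s1.png');save('top','pics/t1.png')
a=np.hstack([cv2.resize(cv2.imread('pics/s1.png')[90:240,170:320],None,fx=2.6,fy=2.6),cv2.resize(cv2.imread('pics/t1.png')[110:260,215:365],None,fx=2.6,fy=2.6)])
cv2.imwrite('pics/c1.png',a); s=state(); print(s['joint_pos'],s['tool_pos'])
E
```

```text
time: 4.6
tool_pos: [0.5013, 0.2385, 0.2934]
tool_rot: [0.0, 0.716, 0.698, 0.0]
contact_force: [0.1, 1.6, -0.8]
gripper_width: 0.996
time: 5.48
tool_pos: [0.5996, 0.0963, 0.2611]
tool_rot: [-0.002, 0.716, 0.698, -0.001]
contact_force: [-0.3, 0.4, -0.5]
gripper_width: 0.697
[3.75173099e-02 4.66299254e-03 1.63677140e+00 2.37667684e-04
 1.50041651e+00 6.06429812e-02] [0.6003349  0.09684805 0.2633877 ]
```

View pics/c1.png

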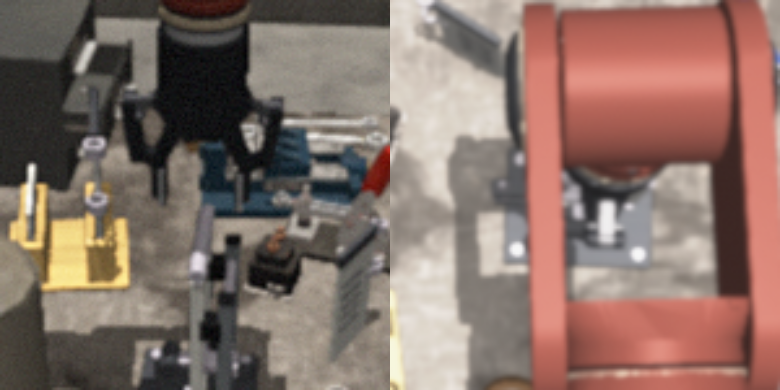

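```bash
python3 -m crank '[{"angular":[0,0,0],"delta_pos":[0,0,0.6],"gripper":0.7},{"angular":[0,0,0],"delta_pos":[0,0,0.6],"gripper":0.7},{"angular":[0,0,0],"delta_pos":[0,0,0.3],"gripper":0.7},{"angular":[0,0,0],"delta_pos":[0,0,0.2],"gripper":0.7},{"angular":[0,0,0],"delta_pos":[0,0,0],"gripper":0.7},{"angular":[0,0,0],"delta_pos":[0,0,0],"gripper":0.7}]'
python3 - <<'E'
from h import *
save('side','pics/s2.png')
a=cv2.resize(cv2.imread('pics/s2.png')[130:230,200:300],None,fx=6,fy=6,interpolation=3)
cv2.imwrite('pics/c2.png',a); s=state(); print(s['tool_pos'],s['contact_force'])
E
```

```text
time: 6.32
tool_pos: [0.6012, 0.096, 0.213]
tool_rot: [0.0, 0.716, 0.698, 0.0]
contact_force: [0.2, 0.4, -0.3]
gripper_width: 0.703
[0.60122803 0.095966   0.21309527] [ 0.42098427 -0.63926397  0.08626528]
```

View pics/c2.png

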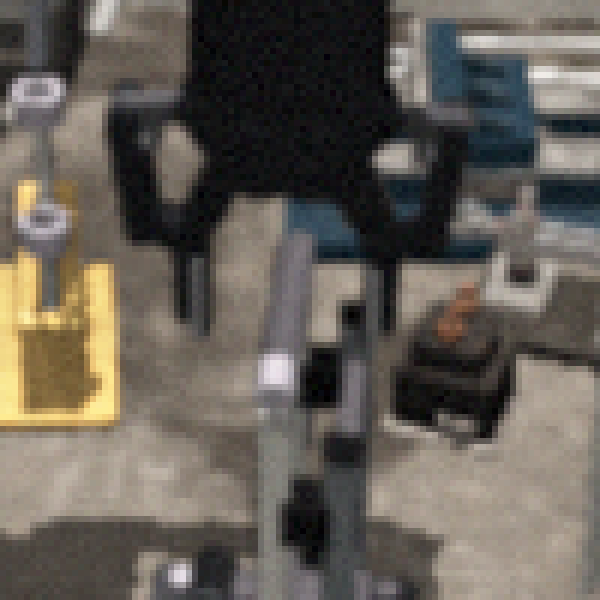

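```bash
python3 -m crank '[{"angular":[0,0,0],"delta_pos":[0,0,0.18],"gripper":0.7},{"angular":[0,0,0],"delta_pos":[0,0,0],"gripper":0.4},{"angular":[0,0,0],"delta_pos":[0,0,0],"gripper":0},{"angular":[0,0,0],"delta_pos":[0,0,0],"gripper":0},{"angular":[0,0,0],"delta_pos":[0,0,0],"gripper":0},{"angular":[0,0,0],"delta_pos":[0,0,0],"gripper":0},{"angular":[0,0,0],"delta_pos":[0,0,0],"gripper":0}]'
```

```text
time: 7.25
tool_pos: [0.6007, 0.096, 0.2071]
tool_rot: [-0.0, 0.716, 0.698, -0.0]
contact_force: [-2.6, 0.1, 3.0]
gripper_width: 0.165
```

```bash
python3 -m crank '[{"angular":[0,0,0],"delta_pos":[0,0,-0.2],"gripper":0},{"angular":[0,0,0],"delta_pos":[0,0,-0.3],"gripper":0},{"angular":[0,0,0],"delta_pos":[0,0,-0.3],"gripper":0},{"angular":[0,0,0],"delta_pos":[0,0,-0.2],"gripper":0},{"angular":[0,0,0],"delta_pos":[0,0,0],"gripper":0},{"angular":[0,0,0],"delta_pos":[0,0,0],"gripper":0}]'
python3 - <<'E'
from h import *
save('side','pics/s3.png')
a=cv2.resize(cv2.imread('pics/s3.png')[110:260,190:300],None,fx=5,fy=4,interpolation=3)
a=cv2.resize(cv2.imread('pics/s3.png')[120:260,190:310],None,fx=4,fy=4,interpolation=3)
cv2.imwrite('pics/c3.png',a); s=state(); print(s['tool_pos'],s['contact_force'])
E
```

```text
time: 8.0
tool_pos: [0.6006, 0.096, 0.2367]
tool_rot: [-0.0, 0.716, 0.699, -0.0]
contact_force: [2.1, 1.3, -8.0]
gripper_width: 0.166
[0.60064618 0.09599999 0.23658747] [ 2.12516117 -0.11011648 -7.43267436]
```

View pics/c3.png

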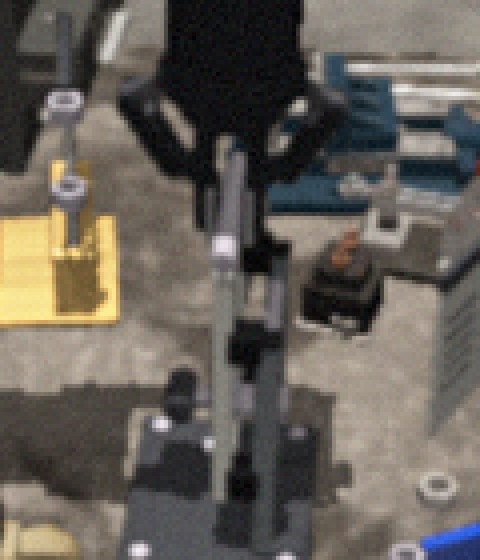

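```bash
python3 -m crank '[{"angular":[0,0,0],"delta_pos":[0,0,-0.4],"gripper":0},{"angular":[0,0,0],"delta_pos":[0,0,-0.4],"gripper":0},{"angular":[0,0,0],"delta_pos":[0,0,-0.4],"gripper":0},{"angular":[0,0,0],"delta_pos":[0,0,-0.4],"gripper":0},{"angular":[0,0,0],"delta_pos":[0,0,-0.4],"gripper":0},{"angular":[0,0,0],"delta_pos":[0,0,-0.4],"gripper":0},{"angular":[0,0,0],"delta_pos":[0,0,-0.4],"gripper":0},{"angular":[0,0,0],"delta_pos":[0,0,-0.4],"gripper":0},{"angular":[0,0,0],"delta_pos":[0,0,-0.33],"gripper":0},{"angular":[0,0,0],"delta_pos":[0,0,0],"gripper":0},{"angular":[0,0,0],"delta_pos":[0,0,0],"gripper":0},{"angular":[0,0,0],"delta_pos":[0,0,0],"gripper":0}]'
python3 - <<'E'
from h import *
save('side','pics/s4.png')
a=cv2.resize(cv2.imread('pics/s4.png')[100:260,190:310],None,fx=4,fy=3.7,interpolation=3)
cv2.imwrite('pics/c4.png',a); s=state(); print(s['tool_pos'],s['contact_force'])
E
```

```text
time: 9.55
tool_pos: [0.6007, 0.096, 0.3422]
tool_rot: [-0.0, 0.716, 0.698, -0.0]
contact_force: [-0.8, -0.2, -7.2]
gripper_width: 0.164
[0.60065633 0.09599652 0.34224922] [-0.54969107  0.74705817 -7.35176269]
```

View pics/c4.png

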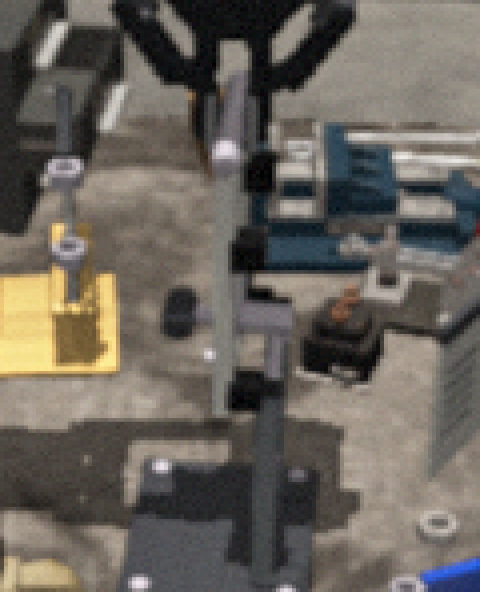

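```bash
python3 -m crank '[{"angular":[0,0,0],"delta_pos":[0,0,0.25],"gripper":0},{"angular":[0,0,0],"delta_pos":[0,0,0.25],"gripper":0},{"angular":[0,0,0],"delta_pos":[0,0,0.25],"gripper":0},{"angular":[0,0,0],"delta_pos":[0,0,0.2],"gripper":0},{"angular":[0,0,0],"delta_pos":[0,0,0.1],"gripper":0},{"angular":[0,0,0],"delta_pos":[0,0,0.07],"gripper":0},{"angular":[0,0,0],"delta_pos":[0,0,0.05],"gripper":0},{"angular":[0,0,0],"delta_pos":[0,0,0],"gripper":0},{"angular":[0,0,0],"delta_pos":[0,0,0],"gripper":0}]'
python3 - <<'E'
from h import *
save('side','pics/s5.png')
a=cv2.resize(cv2.imread('pics/s5.png')[100:260,190:310],None,fx=4,fy=3.7,interpolation=3)
cv2.imwrite('pics/c5.png',a); s=state(); print(s['tool_pos'],s['contact_force'])
E
```

```text
time: 10.72
tool_pos: [0.6007, 0.096, 0.3076]
tool_rot: [-0.0, 0.716, 0.698, -0.0]
contact_force: [-1.0, -0.4, -8.2]
gripper_width: 0.161
[0.6006873  0.09601971 0.30760969] [-2.02497573 -0.16443898 -8.1602571 ]
```

View pics/c5.png

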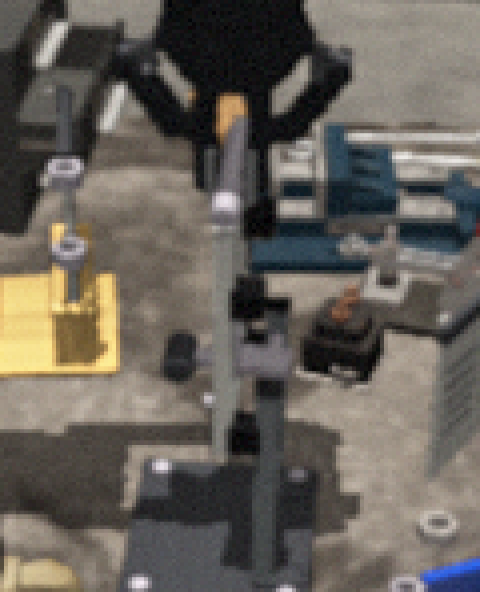

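```bash
python3 -m crank '[{"angular":[0,0,0],"delta_pos":[0,0,0.03],"gripper":0},{"angular":[0,0,0],"delta_pos":[0,0,0],"gripper":0},{"angular":[0,0,0],"delta_pos":[0,0,0],"gripper":0}]';python3 -m crank '[{"angular":[0,0,0],"delta_pos":[0,0,0.03],"gripper":0},{"angular":[0,0,0],"delta_pos":[0,0,0],"gripper":0},{"angular":[0,0,0],"delta_pos":[0,0,0],"gripper":0}]'
```

```text
time: 11.15
tool_pos: [0.6007, 0.096, 0.3073]
tool_rot: [0.0, 0.716, 0.699, 0.0]
contact_force: [-3.8, -0.5, -4.5]
gripper_width: 0.164
time: 11.52
tool_pos: [0.6007, 0.096, 0.3072]
tool_rot: [0.0, 0.716, 0.699, 0.0]
contact_force: [-6.4, -0.2, -0.5]
gripper_width: 0.162
```

```bash
python3 -m crank '[{"angular":[0,0,0],"delta_pos":[0,0,0],"gripper":0.3},{"angular":[0,0,0],"delta_pos":[0,0,0],"gripper":0.5},{"angular":[0,0,0],"delta_pos":[0,0,0],"gripper":0.7},{"angular":[0,0,0],"delta_pos":[0,0,0],"gripper":0.7},{"angular":[0,0,0],"delta_pos":[0,0,0],"gripper":0.7},{"angular":[0,0,0],"delta_pos":[0,0,-0.5],"gripper":0.7},{"angular":[0,0,0],"delta_pos":[0,0,-0.8],"gripper":0.7},{"angular":[0,0,0],"delta_pos":[0,0,-0.8],"gripper":0.7},{"angular":[0,0,0],"delta_pos":[0,0,0],"gripper":0.7}]'
python3 - <<'E'
from h import *
save('side','pics/s6.png');save('top','pics/t6.png')
a=np.hstack([cv2.resize(cv2.imread('pics/s6.png')[100:260,190:310],None,fx=3.2,fy=3.2,interpolation=3),cv2.resize(cv2.imread('pics/t6.png')[110:270,140:260],None,fx=3.2,fy=3.2,interpolation=3)])
cv2.imwrite('pics/c6.png',a); s=state(); print(s['tool_pos'],s['contact_force'])
E
```

```text
time: 12.65
tool_pos: [0.6018, 0.0961, 0.3729]
tool_rot: [0.002, 0.716, 0.698, 0.002]
contact_force: [0.7, -0.4, 0.3]
gripper_width: 0.698
[0.60081042 0.09599523 0.36900519] [-0.73452218 -0.08599091 -0.60676194]
```

View pics/c6.png

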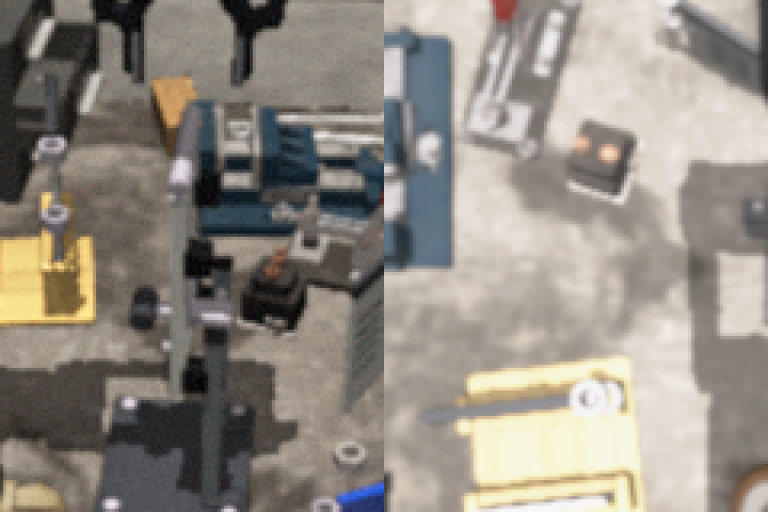

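```bash
python3 -m crank '[{"angular":[0,0,-0.88],"delta_pos":[0,0,0],"gripper":0.7},{"angular":[0,0,-0.88],"delta_pos":[0,0,0],"gripper":0.7},{"angular":[0,0,0],"delta_pos":[0.98,-0.37,0],"gripper":0.7},{"angular":[0,0,0],"delta_pos":[0.98,-0.37,0],"gripper":0.7},{"angular":[0,0,0],"delta_pos":[0.98,-0.37,0],"gripper":0.7},{"angular":[0,0,0],"delta_pos":[0.98,-0.37,0],"gripper":0.7},{"angular":[0,0,0],"delta_pos":[0.98,-0.37,0],"gripper":0.7},{"angular":[0,0,0],"delta_pos":[0.98,-0.37,0.8],"gripper":0.7},{"angular":[0,0,0],"delta_pos":[0.98,-0.37,0.8],"gripper":0.7},{"angular":[0,0,0],"delta_pos":[0.98,-0.37,0.8],"gripper":0.7},{"angular":[0,0,0],"delta_pos":[0.97,-0.35,0.8],"gripper":0.7},{"angular":[0,0,0],"delta_pos":[0,0,0],"gripper":0.7}]'
python3 - <<'E'
from h import *
save('side','pics/s7.png');save('top','pics/t7.png')
s=cv2.imread('pics/s7.png');t=cv2.imread('pics/t7.png')
a=np.hstack([cv2.resize(s[60:210,140:270],None,fx=3,fy=3,interpolation=3),cv2.resize(t[130:280,140:270],None,fx=3,fy=3,interpolation=3)])
cv2.imwrite('pics/c7.png',a); q=state(); print(q['tool_pos'],q['contact_force'])
def crop(im,x0,y0,w,h,f,fn):
    a=cv2.resize(im[y0:y0+h,x0:x0+w],None,fx=f,fy=f,interpolation=cv2.INTER_CUBIC)
    for i in range(0,w,10): cv2.putText(a,str(x0+i),(i*f,8),0,.3,(0,0,255)); cv2.line(a,(i*f,0),(i*f,5),(0,0,255))
    for j in range(0,h,10): cv2.putText(a,str(y0+j),(0,j*f+4),0,.3,(0,0,255))
    cv2.imwrite(fn,a)
crop(t,240,145,90,70,8,'pics/st7.png'); crop(s,220,120,60,75,8,'pics/ss7.png')
for n in('side','top'):
    for k in('lift_bar','pin_up','pin_low','leaf_center'): print(n,k,[(np.round(r['pixel'],1),round(r['conf'],2)) for r in landmark_of(n,k)])
E
```

```text
time: 14.25
tool_pos: [0.4656, 0.3456, 0.2684]
tool_rot: [-0.001, 0.659, 0.752, -0.004]
contact_force: [0.6, 0.2, 0.3]
gripper_width: 0.702
[0.46798394 0.3449196  0.27205771] [ 1.41836444 -0.39428994 -0.10088412]
side lift_bar [(array([249.8, 146.3]), 0.93)]
side pin_up [(array([249.9, 161.9]), 0.89), (array([180.8, 172.7]), 0.5)]
side pin_low [(array([248.5, 183.8]), 0.55), (array([182.2, 176.7]), 0.48)]
side leaf_center [(array([307.6, 204.2]), 0.71), (array([207.7, 161.1]), 0.7), (array([308.5, 273.1]), 0.61)]
top lift_bar [(array([297.4, 168.5]), 0.86)]
top pin_up [(array([259. , 173.2]), 0.7)]
top pin_low [(array([258.1, 183.9]), 0.96)]
top leaf_center [(array([351. , 127.4]), 0.81), (array([246. , 122.9]), 0.61)]
```

View pics/c7.png

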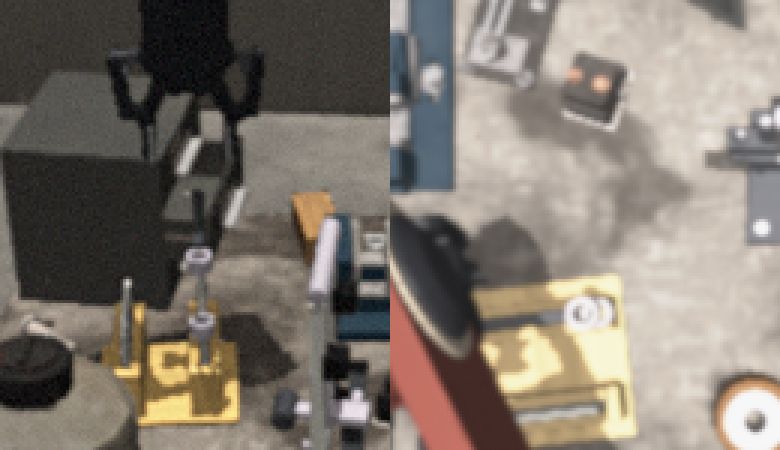

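View pics/st7.png

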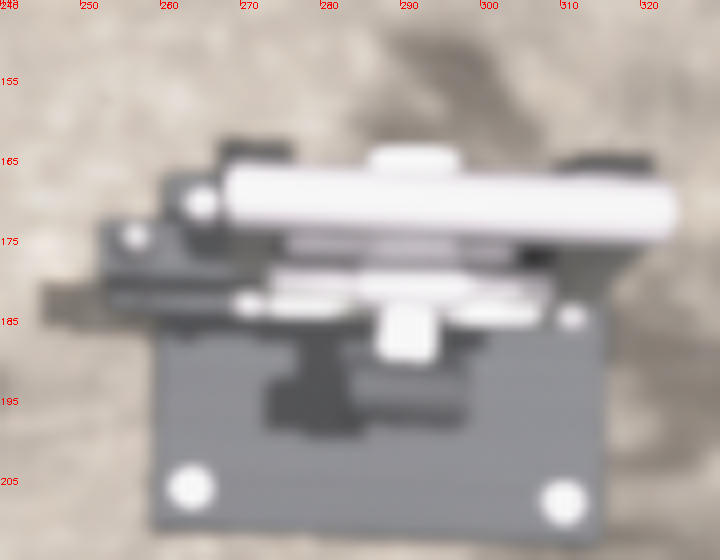

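View pics/ss7.png

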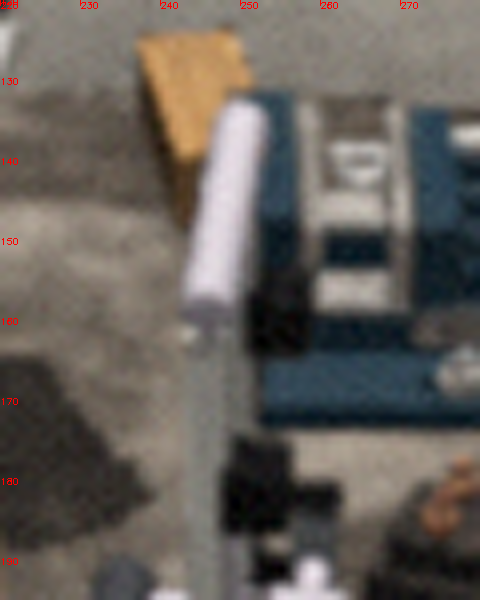

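```bash
python3 - <<'E'
from h import *
z=.3065
a,b=onz('top',(268.5,169.1),z),onz('top',(324.5,171.6),z);d=a-b;print((a+b)/2,np.linalg.norm(d),np.degrees(np.arctan2(-d[0],d[1])))
print('pin',onz('top',(257,174.6),z-.068))
print(*tri((249.8,146.3),(297.4,168.5)))
yw=np.radians(-1.7); ey=np.array([-np.sin(yw),np.cos(yw),0])
c=np.array([.6,.0957,z]); print('pred pin',c+.075*ey)
for x in (.598,.6,.602): print(x,[np.round(proj('side',np.array([x,.0957,zz])+s*.052*ey),1) for s in(1,-1) for zz in (.303,.3065,.31)])
E
```

```text
[0.59823493 0.0954735  0.3065    ] 0.10457347909365666 -1.9945865030071224
pin [0.59946797 0.1710564  0.2385    ]
[0.60335248 0.09399372 0.30746391] 0.0035135226426495987
pred pin [0.60222497 0.17066699 0.3065    ]
0.598 [array([248.6, 136. ]), array([248.6, 134.7]), array([248.7, 133.4]), array([244.5, 160.3]), array([244.5, 158.9]), array([244.5, 157.5])]
0.6 [array([249.5, 136. ]), array([249.5, 134.7]), array([249.5, 133.4]), array([245.4, 160.3]), array([245.4, 158.9]), array([245.4, 157.5])]
0.602 [array([250.4, 136.1]), array([250.4, 134.8]), array([250.4, 133.4]), array([246.3, 160.4]), array([246.4, 159. ]), array([246.4, 157.6])]
```

```bash
python3 -m crank '[{"angular":[0,0,0],"delta_pos":[0,0,0.7],"gripper":0.7},{"angular":[0,0,0],"delta_pos":[0,0,0.6],"gripper":0.7},{"angular":[0,0,0],"delta_pos":[0,0,0.4],"gripper":0.7},{"angular":[0,0,0],"delta_pos":[0,0,0],"gripper":0.7},{"angular":[0,0,0],"delta_pos":[0,0,0],"gripper":0.7}]'
python3 - <<'E'
from h import *
save('side','pics/s8.png');save('top','pics/t8.png')
s=cv2.imread('pics/s8.png');t=cv2.imread('pics/t8.png')
a=np.hstack([cv2.resize(s[80:190,160:260],None,fx=4,fy=4,interpolation=3),cv2.resize(t[190:300,130:230],None,fx=4,fy=4,interpolation=3)])
cv2.imwrite('pics/c8.png',a); q=state(); print(q['tool_pos'],q['contact_force'])
E
```

```text
time: 15.38
tool_pos: [0.4684, 0.3455, 0.2223]
tool_rot: [0.0, 0.66, 0.751, 0.0]
contact_force: [-0.1, 0.5, -0.3]
gripper_width: 0.701
[0.46868213 0.34557655 0.22289413] [ 0.06880183 -0.16483124  0.71277657]
```

View pics/c8.png

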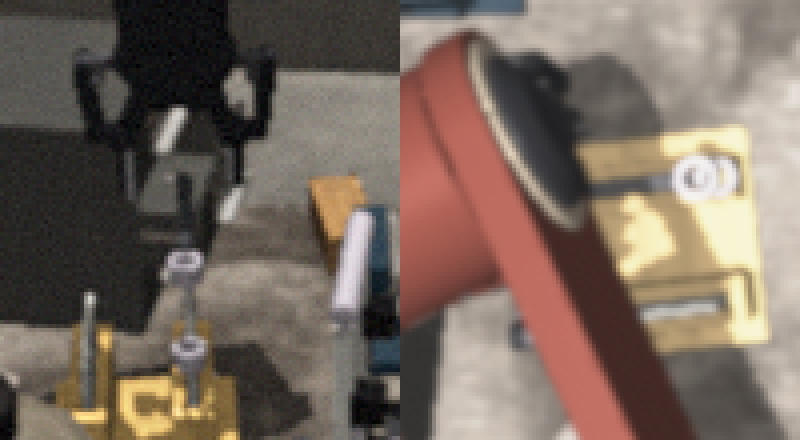

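```bash
python3 -m crank '[{"angular":[0,0,0],"delta_pos":[0,0,0.5],"gripper":0.7},{"angular":[0,0,0],"delta_pos":[0,0,0.4],"gripper":0.6},{"angular":[0,0,0],"delta_pos":[0,0,0.33],"gripper":0.5},{"angular":[0,0,0],"delta_pos":[0,0,0],"gripper":0.4},{"angular":[0,0,0],"delta_pos":[0,0,0],"gripper":0.2},{"angular":[0,0,0],"delta_pos":[0,0,0],"gripper":0},{"angular":[0,0,0],"delta_pos":[0,0,0],"gripper":0},{"angular":[0,0,0],"delta_pos":[0,0,0],"gripper":0},{"angular":[0,0,0],"delta_pos":[0,0,0],"gripper":0}]'
```

```text
time: 16.6
tool_pos: [0.4686, 0.3455, 0.1857]
tool_rot: [0.0, 0.66, 0.751, 0.001]
contact_force: [0.4, 0.7, 3.0]
gripper_width: 0.105
```

```bash
python3 -m crank '[{"angular":[0,0,0],"delta_pos":[0,0,-0.3],"gripper":0},{"angular":[0,0,0],"delta_pos":[0,0,-0.4],"gripper":0},{"angular":[0,0,0],"delta_pos":[0,0,-0.5],"gripper":0},{"angular":[0,0,0],"delta_pos":[0,0,-0.5],"gripper":0},{"angular":[0,0,0],"delta_pos":[0,0,-0.5],"gripper":0},{"angular":[0,0,0],"delta_pos":[0,0,-0.5],"gripper":0},{"angular":[0,0,0],"delta_pos":[0,0,-0.5],"gripper":0},{"angular":[0,0,0],"delta_pos":[0,0,0],"gripper":0},{"angular":[0,0,0],"delta_pos":[0,0,0],"gripper":0}]'
python3 - <<'E'
from h import *
save('side','pics/s9.png');save('top','pics/t9.png')
s=cv2.imread('pics/s9.png');t=cv2.imread('pics/t9.png')
a=np.hstack([cv2.resize(s[60:190,160:260],None,fx=4,fy=4,interpolation=3),cv2.resize(t[170:300,130:230],None,fx=4,fy=4,interpolation=3)])
cv2.imwrite('pics/c9.png',a); q=state(); print(q['tool_pos'],q['contact_force'],q['ft_torque'],q['gripper_width'])
E
```

```text
time: 17.73
tool_pos: [0.468, 0.3452, 0.2805]
tool_rot: [-0.0, 0.66, 0.751, -0.0]
contact_force: [-1.0, -0.2, -2.9]
gripper_width: 0.108
[0.46784882 0.34507687 0.27990539] [-0.15720428  1.19228154 -2.16360207] [-0.00747243 -0.00104385 -0.02509348] 0.10385526489245137
```

View pics/c9.png

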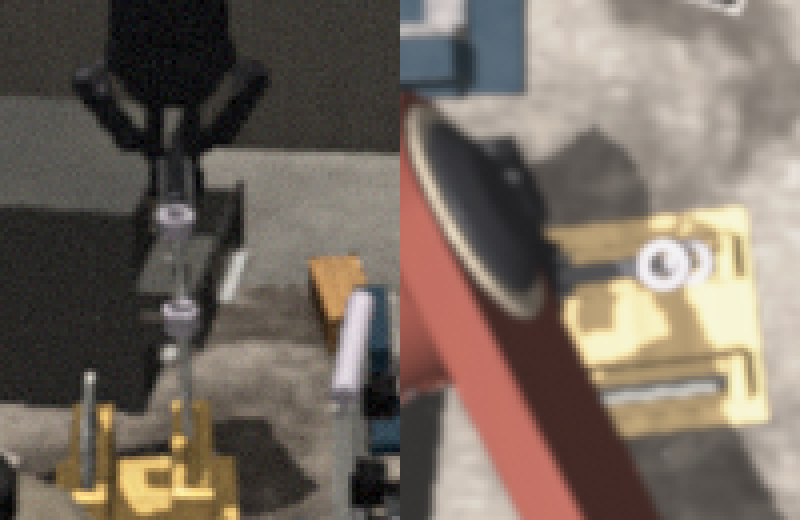

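```bash
python3 - <<'E'
from h import *
for n,a,b,z in(('up',(203.5,113.25),(195.5,236.0),.286),('low',(205,137),(203,235.5),.216)):
    p,e=tri(a,b); print(n,p,e,onz('top',b,z),onz('side',a,z))
E
```

```text
up [0.4741923  0.28515488 0.28622202] 0.0018899310086857868 [0.47325602 0.28504185 0.286     ] [0.47505376 0.28575953 0.286     ]
low [0.47483841 0.28264113 0.21715167] 0.003181638196148431 [0.47324959 0.28257736 0.216     ] [0.47609498 0.28490262 0.216     ]
```

```bash
python3 -m crank '[{"angular":[0,0,0.6],"delta_pos":[0,0,0],"gripper":0},{"angular":[0,0,0.6],"delta_pos":[0,0,0],"gripper":0},{"angular":[0,0,0.62],"delta_pos":[0,0,0],"gripper":0},{"angular":[0,0,0],"delta_pos":[-0.2,0.57,0],"gripper":0},{"angular":[0,0,0],"delta_pos":[-0.2,0.57,0],"gripper":0},{"angular":[0,0,0],"delta_pos":[-0.2,0.57,0],"gripper":0},{"angular":[0,0,0],"delta_pos":[-0.2,0.57,0],"gripper":0},{"angular":[0,0,0],"delta_pos":[-0.2,0.57,0],"gripper":0},{"angular":[0,0,0],"delta_pos":[-0.2,0.57,0.2],"gripper":0},{"angular":[0,0,0],"delta_pos":[-0.2,0.57,0.25],"gripper":0},{"angular":[0,0,0],"delta_pos":[-0.2,0.57,0.25],"gripper":0},{"angular":[0,0,0],"delta_pos":[0,0,0],"gripper":0}]'
cat > c.py <<'E'
from h import *
import sys
n=sys.argv[1]
save('side',f'pics/s{n}.png');save('top',f'pics/t{n}.png')
s=cv2.imread(f'pics/s{n}.png');t=cv2.imread(f'pics/t{n}.png')
a=np.hstack([cv2.resize(s[100:230,210:310],None,fx=4,fy=4,interpolation=3),cv2.resize(t[120:250,200:300],None,fx=4,fy=4,interpolation=3)])
cv2.imwrite(f'pics/c{n}.png',a); q=state(); print(q['time'],q['tool_pos'],q['contact_force'],q['ft_torque'],q['gripper_width'])
E
python3 c.py 10
```

```text
time: 19.32
tool_pos: [0.6041, 0.2924, 0.2581]
tool_rot: [-0.001, 0.718, 0.696, -0.001]
contact_force: [0.9, -0.4, -3.0]
gripper_width: 0.105
19.425 [0.60338908 0.29332957 0.25958352] [ 0.2775704   0.34781655 -2.16486717] [ 0.02037993 -0.01115144  0.01360933] 0.10733626973985952
```

View pics/c10.png

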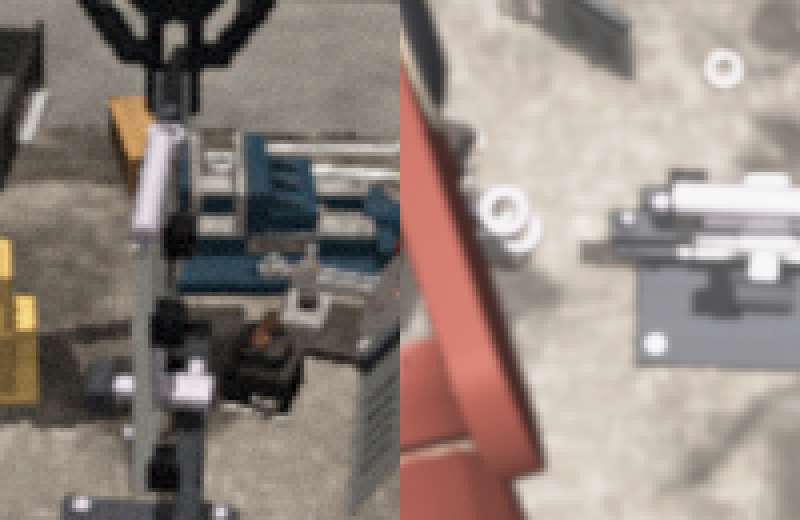

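```bash
python3 - <<'E'
from h import *
t=cv2.imread('pics/t10.png')
a=cv2.resize(t[150:200,212:272],None,fx=12,fy=12,interpolation=3)
for i in range(0,60,10): cv2.putText(a,str(212+i),(i*12,10),0,.4,(0,0,255)); cv2.line(a,(i*12,0),(i*12,600),(200,200,0),1)
for j in range(0,50,10): cv2.putText(a,str(150+j),(0,j*12+4),0,.4,(0,0,255)); cv2.line(a,(0,j*12),(720,j*12),(200,200,0),1)
cv2.imwrite('pics/k10.png',a)
k=onz('top',(225.75,172.5),.2645); p=onz('top',(257,174.6),.2385); print(k,p,p-k)
print(onz('top',(230,176.8),.1945))
E
```

```text
[0.59918192 0.23257883 0.2645    ] [0.59946797 0.1710564  0.2385    ] [ 0.00028605 -0.06152243 -0.026     ]
[0.60051264 0.23096947 0.1945    ]
```

View pics/k10.png

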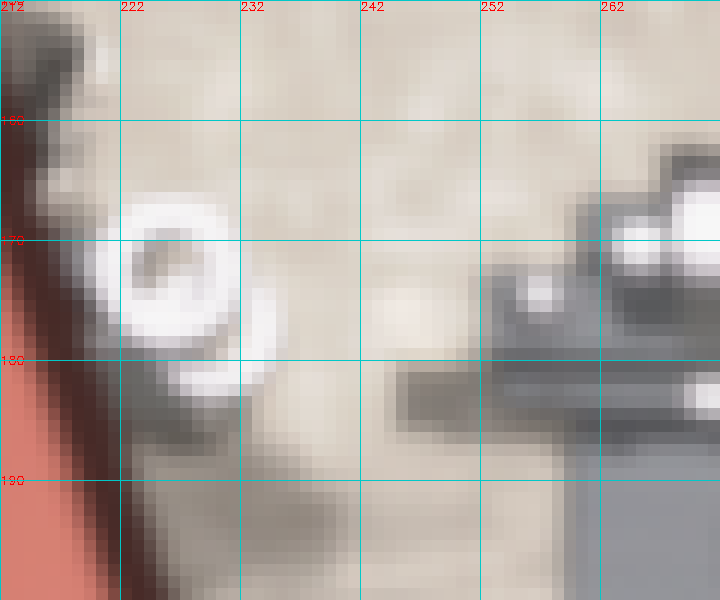

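```bash
python3 -m crank '[{"angular":[0,0,0],"delta_pos":[-0.3,0.02,0],"gripper":0},{"angular":[0,0,0],"delta_pos":[-0.4,0.02,0],"gripper":0},{"angular":[0,0,0],"delta_pos":[-0.4,0.02,0],"gripper":0},{"angular":[0,0,0],"delta_pos":[-0.4,0.02,0],"gripper":0},{"angular":[0,0,0],"delta_pos":[-0.3,0.01,0],"gripper":0},{"angular":[0,0,0],"delta_pos":[-0.2,0,0],"gripper":0},{"angular":[0,0,0],"delta_pos":[0,0,0],"gripper":0},{"angular":[0,0,0],"delta_pos":[0,0,0],"gripper":0}]'
python3 c.py 11
python3 - <<'E'
from h import *
t=cv2.imread('pics/t11.png')
a=cv2.resize(t[150:200,222:282],None,fx=12,fy=12,interpolation=3)
cv2.imwrite('pics/k11.png',a)
E
```

```text
time: 20.42
tool_pos: [0.6045, 0.2335, 0.26]
tool_rot: [-0.0, 0.717, 0.697, 0.0]
contact_force: [-0.1, -0.4, -2.0]
gripper_width: 0.107
20.525 [0.60445953 0.23357192 0.25996427] [ 0.67343117 -0.56836939 -2.10845783] [ 0.03239884 -0.04915125  0.0334513 ] 0.1072814422974502
```

View pics/c11.png

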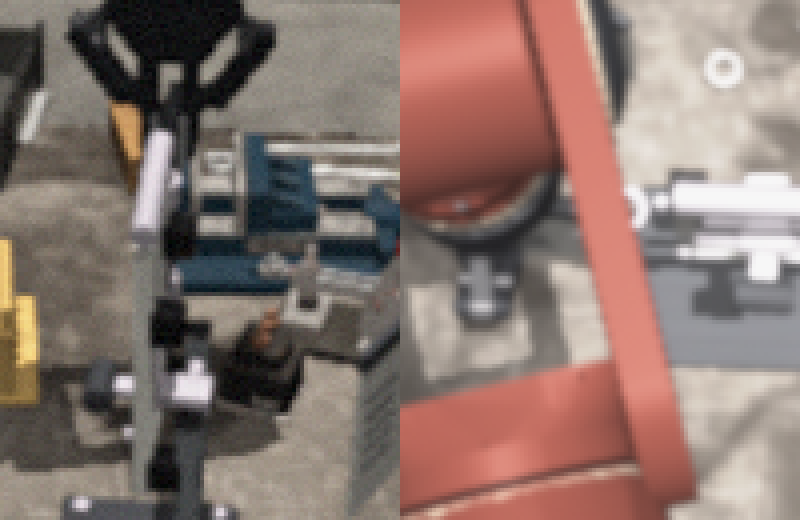

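View pics/k11.png

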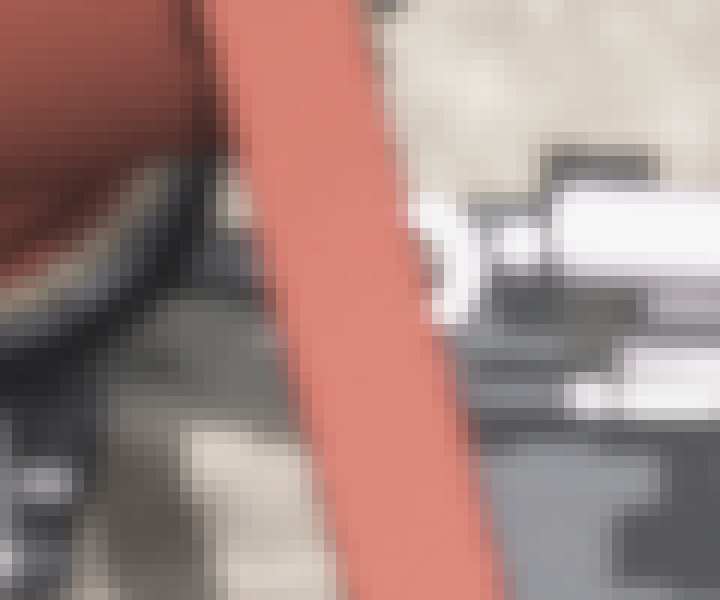

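```bash
python3 - <<'E'
from h import *
k=onz('top',(256.6,171.7),.2645); p=onz('top',(257.1,174.3),.2385); print(k,p,(p-k)*1000, proj('top',[p[0],p[1],.2645]))
E
```

```text
[0.6014343  0.17119923 0.2645    ] [0.60009262 0.17085981 0.2385    ] [ -1.3416805   -0.33941638 -26.        ] [256.76103925 172.37013569]
```

```bash
python3 -m crank '[{"angular":[0,0,0],"delta_pos":[-0.02,-0.03,0.1],"gripper":0},{"angular":[0,0,0],"delta_pos":[0,0,0.15],"gripper":0},{"angular":[0,0,0],"delta_pos":[0,0,0.15],"gripper":0},{"angular":[0,0,0],"delta_pos":[0,0,0.1],"gripper":0},{"angular":[0,0,0],"delta_pos":[0,0,0],"gripper":0}]'
python3 -m crank '[{"angular":[0,0,0],"delta_pos":[0,0,0.1],"gripper":0},{"angular":[0,0,0],"delta_pos":[0,0,0.1],"gripper":0},{"angular":[0,0,0],"delta_pos":[0,0,0],"gripper":0}]'
python3 c.py 12
```

```text
time: 21.15
tool_pos: [0.6034, 0.2326, 0.2444]
tool_rot: [-0.0, 0.717, 0.697, -0.0]
contact_force: [-0.0, -0.9, -1.7]
gripper_width: 0.11
time: 21.52
tool_pos: [0.6034, 0.2326, 0.2385]
tool_rot: [-0.0, 0.717, 0.697, -0.0]
contact_force: [0.3, 0.2, -1.6]
gripper_width: 0.103
21.625 [0.6035663  0.23264391 0.23896952] [ 0.99389728 -0.3258114  -2.53383755] [-0.01057341  0.06083182  0.06229687] 0.10397118873691087
```

View pics/c12.png

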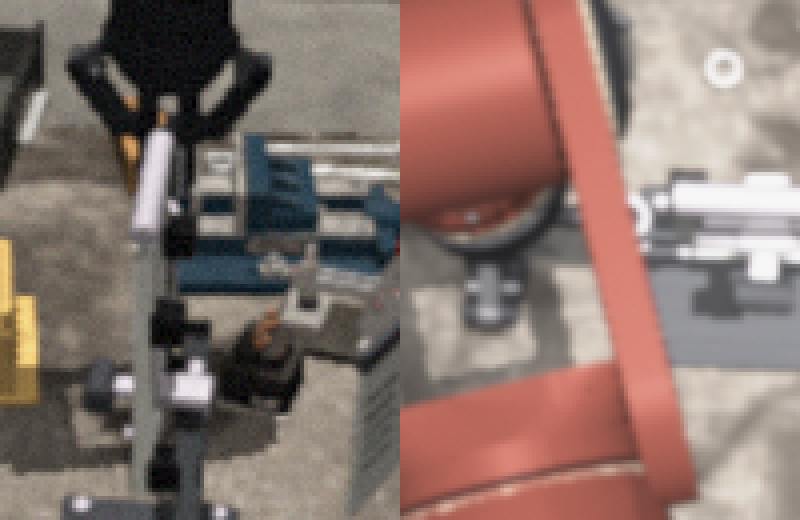

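```bash
python3 -m crank '[{"angular":[0,0,0],"delta_pos":[0,0,0.1],"gripper":0},{"angular":[0,0,0],"delta_pos":[0,0,0.1],"gripper":0},{"angular":[0,0,0],"delta_pos":[0,0,0.1],"gripper":0},{"angular":[0,0,0],"delta_pos":[0,0,0],"gripper":0}]'
python3 -m crank '[{"angular":[0,0,0],"delta_pos":[0,0,0.05],"gripper":0},{"angular":[0,0,0],"delta_pos":[0,0,0],"gripper":0},{"angular":[0,0,0],"delta_pos":[0,0,0],"gripper":0}]'
python3 -m crank '[{"angular":[0,0,0],"delta_pos":[0,0,0.05],"gripper":0},{"angular":[0,0,0],"delta_pos":[0,0,0],"gripper":0},{"angular":[0,0,0],"delta_pos":[0,0,0],"gripper":0}]'
python3 c.py 13
```

```text
time: 22.12
tool_pos: [0.6033, 0.2326, 0.2294]
tool_rot: [-0.0, 0.717, 0.697, -0.0]
contact_force: [-0.1, 0.9, -2.1]
gripper_width: 0.108
time: 22.5
tool_pos: [0.6036, 0.2327, 0.2286]
tool_rot: [0.0, 0.717, 0.697, 0.0]
contact_force: [-0.3, -0.2, -2.6]
gripper_width: 0.11
time: 22.88
tool_pos: [0.6035, 0.2327, 0.2269]
tool_rot: [-0.0, 0.717, 0.697, -0.0]
contact_force: [-0.9, -0.4, -2.0]
gripper_width: 0.105
22.975 [0.60358534 0.2326618  0.22703952] [-0.6827701  -0.82338975 -2.15877672] [0.00754882 0.00032898 0.03089023] 0.11073334307523156
```

View pics/c13.png

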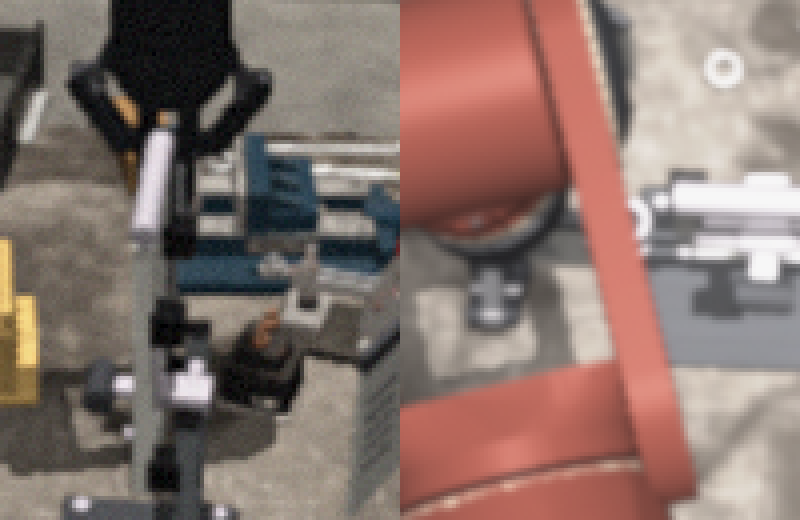

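```bash
for i in 1; do python3 -m crank '[{"angular":[0,0,0],"delta_pos":[0,0,0.05],"gripper":0},{"angular":[0,0,0],"delta_pos":[0,0,0],"gripper":0},{"angular":[0,0,0],"delta_pos":[0,0,0],"gripper":0}]'; done
python3 -m crank '[{"angular":[0,0,0],"delta_pos":[0,0,0.05],"gripper":0},{"angular":[0,0,0],"delta_pos":[0,0,0],"gripper":0},{"angular":[0,0,0],"delta_pos":[0,0,0],"gripper":0}]'
```

```text
time: 23.35
tool_pos: [0.6035, 0.2326, 0.2255]
tool_rot: [-0.0, 0.717, 0.697, -0.0]
contact_force: [1.1, -0.5, -2.3]
gripper_width: 0.109
time: 23.72
tool_pos: [0.6037, 0.2327, 0.2243]
tool_rot: [0.0, 0.717, 0.697, 0.0]
contact_force: [0.0, -0.1, -0.6]
gripper_width: 0.107
```

```bash
python3 -m crank '[{"angular":[0,0,0],"delta_pos":[0,0,0.03],"gripper":0},{"angular":[0,0,0],"delta_pos":[0,0,0],"gripper":0},{"angular":[0,0,0],"delta_pos":[0,0,0],"gripper":0}]'; python3 c.py 14
python3 - <<'E'
from h import *
t=cv2.imread('pics/t14.png')
cv2.imwrite('pics/k14.png',cv2.resize(t[150:200,222:282],None,fx=12,fy=12,interpolation=3))
E
```

```text
time: 24.1
tool_pos: [0.6038, 0.2328, 0.224]
tool_rot: [0.0, 0.717, 0.697, 0.0]
contact_force: [-2.1, 0.5, 3.8]
gripper_width: 0.107
24.2 [0.60386136 0.23275541 0.22402627] [-1.71781109 -0.04170976  5.17750318] [-0.19709493  0.26310452 -0.04390428] 0.10757111477335128
```

View pics/k14.png

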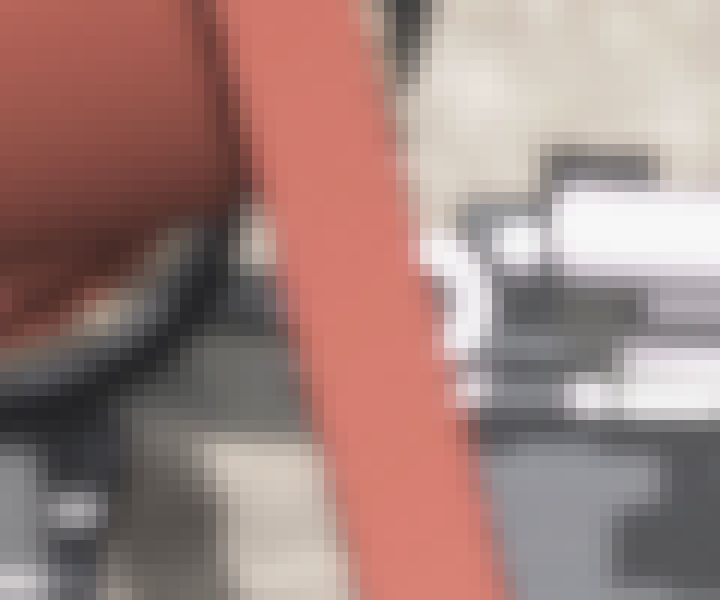

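```bash
python3 -m crank '[{"angular":[0,0,0],"delta_pos":[0,0,-0.02],"gripper":0},{"angular":[0,0,0],"delta_pos":[0,0,0],"gripper":0.12},{"angular":[0,0,0],"delta_pos":[0,0,0],"gripper":0.15},{"angular":[0,0,0],"delta_pos":[0,0,0],"gripper":0.2},{"angular":[0,0,0],"delta_pos":[0,0,0],"gripper":0.3},{"angular":[0,0,0],"delta_pos":[0,0,0],"gripper":0.5},{"angular":[0,0,0],"delta_pos":[0,0,0],"gripper":0.7},{"angular":[0,0,0],"delta_pos":[0,0,0],"gripper":0.7},{"angular":[0,0,0],"delta_pos":[0,0,0],"gripper":0.7}]'; python3 c.py 15
```

```text
time: 25.32
tool_pos: [0.6035, 0.2327, 0.2237]
tool_rot: [-0.0, 0.717, 0.697, -0.0]
contact_force: [0.7, -0.4, -0.2]
gripper_width: 0.698
25.425 [0.60357045 0.23266691 0.22375073] [0.25337783 0.90616556 0.09161439] [-0.01418943  0.09023789  0.00724219] 0.6991923911926611
```

View pics/c15.png

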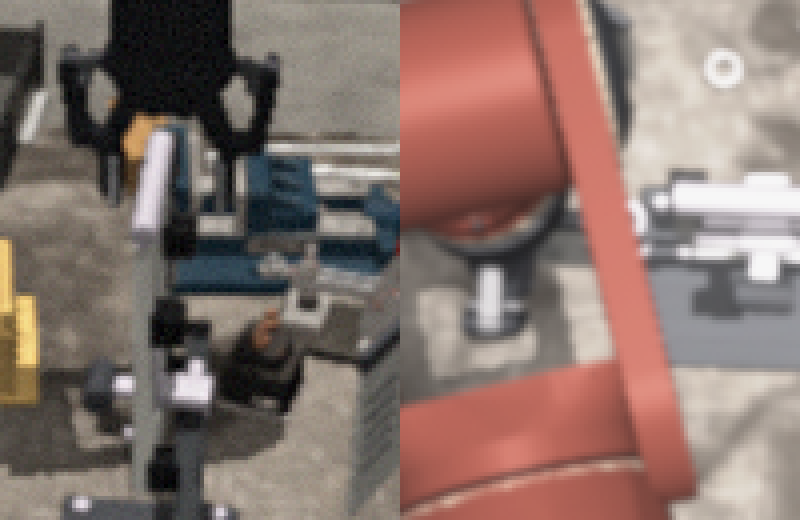

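```bash
python3 -m crank '[{"angular":[0,0,0],"delta_pos":[0,0,-0.3],"gripper":0.7},{"angular":[0,0,0],"delta_pos":[0,0,-0.6],"gripper":0.7},{"angular":[0,0,0],"delta_pos":[0,0,-0.8],"gripper":0.7},{"angular":[0,0,0],"delta_pos":[0,0,-0.9],"gripper":0.7},{"angular":[0,0,0],"delta_pos":[0,0,-0.9],"gripper":0.7},{"angular":[0,0,0],"delta_pos":[0.8,-0.5,-0.5],"gripper":0.7},{"angular":[0,0,0],"delta_pos":[0.9,-0.8,0],"gripper":0.7},{"angular":[0,0,0],"delta_pos":[0.9,-0.9,0],"gripper":0.7},{"angular":[0,0,0],"delta_pos":[0.9,-0.9,0],"gripper":0.7},{"angular":[0,0,0],"delta_pos":[0.9,-0.9,0],"gripper":0.7},{"angular":[0,0,0],"delta_pos":[0.5,-0.5,0],"gripper":0.7},{"angular":[0,0,0],"delta_pos":[0,0,0],"gripper":0.7}]'; python3 c.py 16
python3 - <<'E'
from h import *
for n in('side','top'):
    for k in('knuckle_up','knuckle_low','pin_up','pin_low','lift_bar','leaf_center','panel_center'): print(n,k,[(np.round(r['pixel'],1),round(r['conf'],2)) for r in landmark_of(n,k)])
E
```

```text
time: 26.92
tool_pos: [0.4725, 0.3843, 0.3448]
tool_rot: [0.0, 0.717, 0.697, 0.001]
contact_force: [0.8, -1.0, -0.5]
gripper_width: 0.698
27.025 [0.47353017 0.3831455  0.34417983] [-0.43998427 -0.75201346 -0.1046278 ] [ 0.0096003  -0.04275752  0.02063463] 0.7001499132970687
side knuckle_up [(array([315.9, 180.9]), 0.91), (array([291.2, 262.2]), 0.72)]
side knuckle_low [(array([289.8, 279.8]), 0.97), (array([194.9, 176.9]), 0.69), (array([311.3, 194.8]), 0.61)]
side pin_up [(array([250.9, 163.3]), 0.85)]
side pin_low [(array([248.6, 184.3]), 0.75)]
side lift_bar [(array([248.7, 143.7]), 0.78)]
side leaf_center [(array([303.5, 202.4]), 0.74), (array([310.7, 274. ]), 0.57)]
side panel_center [(array([274.7, 196.8]), 0.73), (array([179.8, 175.8]), 0.63)]
top knuckle_up [(array([228.7, 109.7]), 0.83), (array([256.7, 173.5]), 0.74), (array([365.1, 138.8]), 0.74)]
top knuckle_low [(array([359.3, 145.2]), 0.77), (array([231.4, 114.8]), 0.62), (array([191.6, 251.7]), 0.52), (array([297.4, 170.5]), 0.35)]
top pin_up [(array([256.2, 174.3]), 0.67)]
top pin_low [(array([258.8, 181.4]), 0.87)]
top lift_bar [(array([296.5, 170.1]), 0.61)]
top leaf_center [(array([348.3, 127.1]), 0.96), (array([246.3, 123.5]), 0.83), (array([231.7, 180.8]), 0.8)]
top panel_center [(array([188.2, 268.2]), 0.45)]
```

View pics/c16.png

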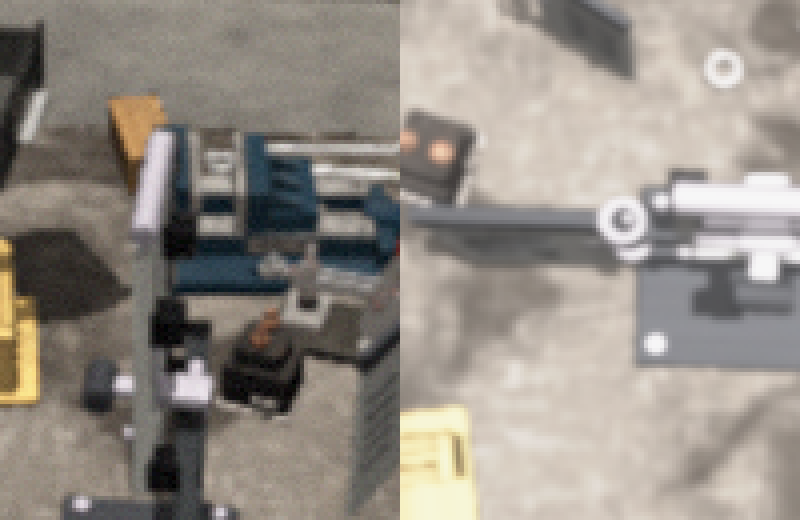

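View pics/t16.png

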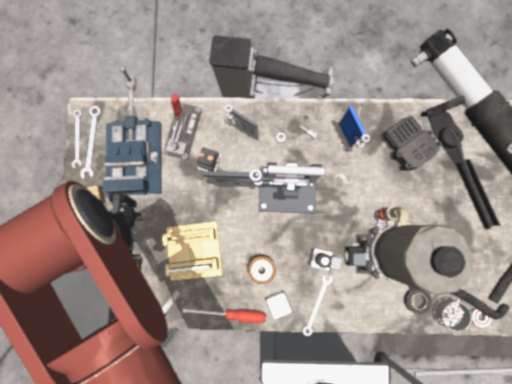

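```bash
python3 - <<'E'
from h import *
t=cv2.imread('pics/t16.png'); x0,y0,f=198,158,10
a=cv2.resize(t[y0:y0+40,x0:x0+78],None,fx=f,fy=f,interpolation=3)
yw=np.radians(-2); ey=np.array([-np.sin(yw),np.cos(yw),0])
p=onz('top',(256.6,173.8),.236); p[0]+=0
for zs,c in((0.2145,(0,0,255)),):
    pin=np.array([p[0],p[1],zs])
    for q,col in((pin+[0,0,.022],(0,0,255)),(pin+[0,0,.016],(0,255,0)),(pin+[0,0,-.054],(255,0,0)),(pin+.112*ey+[0,0,.022],(255,0,255)),(pin+.062*ey+[0,0,.022],(255,0,255))):
        u=proj('top',q); cv2.circle(a,(int((u[0]+.5-x0)*f),int((u[1]+.5-y0)*f)),3,col,-1)
cv2.imwrite('pics/k16.png',a)
E
```

```text
(no output)
```

View pics/k16.png

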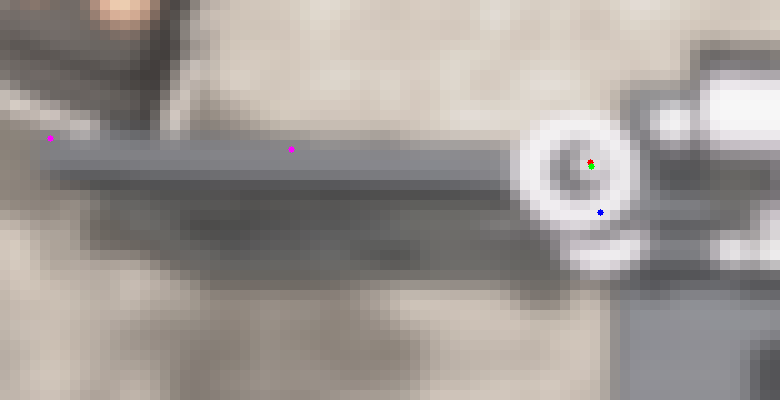

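```bash
python3 -m crank '[{"angular":[0,0,0],"delta_pos":[0,0,0],"gripper":0.7},{"angular":[0,0,0],"delta_pos":[0,0,0],"gripper":0.7},{"angular":[0,0,0],"delta_pos":[0,0,0],"gripper":0.7},{"angular":[0,0,0],"delta_pos":[0,0,0],"gripper":0.7},{"angular":[0,0,0],"delta_pos":[0,0,0],"gripper":0.7},{"angular":[0,0,0],"delta_pos":[0,0,0],"gripper":0.7},{"angular":[0,0,0],"delta_pos":[0,0,0],"gripper":0.7},{"angular":[0,0,0],"delta_pos":[0,0,0],"gripper":0.7}]'; python3 c.py 17
python3 - <<'E'
from h import *
for k,r in(('t',(160,190,195,330)),('s',(125,230,235,290))):
    a,b=[cv2.imread(f'pics/{k}{n}.png')[r[0]:r[1],r[2]:r[3]].astype(float) for n in(16,17)]
    print(k,np.abs(a-b).mean(),np.abs(cv2.GaussianBlur(a-b,(0,0),1.2)).max(), cv2.phaseCorrelate(a.mean(2),b.mean(2)))
a,b=[cv2.imread(f'pics/s{n}.png')[125:200,238:258].astype(float).mean(2) for n in(7,17)]
print('carriage s7->s17',cv2.phaseCorrelate(a,b))
a,b=[cv2.imread(f'pics/s{n}.png')[125:165,240:254].astype(float).mean(2) for n in(5,17)]
E
```

```text
time: 28.72
tool_pos: [0.473, 0.3836, 0.3437]
tool_rot: [-0.0, 0.717, 0.697, -0.0]
contact_force: [1.0, 0.6, 0.6]
gripper_width: 0.698
28.825 [0.47294416 0.38357378 0.34368747] [ 0.39800112  0.12715182 -0.28389509] [-0.01793187 -0.01230907 -0.00895788] 0.7017903466134277
t 0.23300411522633746 0.5532163514272844 ((0.5103312575098187, 0.01848903860764395), 0.99347710019053)
s 3.562193362193362 6.401229293861402 ((-0.013011237122068309, -0.04511867795066138), 1.0263859553962027)
carriage s7->s17 ((-0.02818918010459548, 0.49968302736544246), 0.8233412619493077)
```

View pics/s17.png

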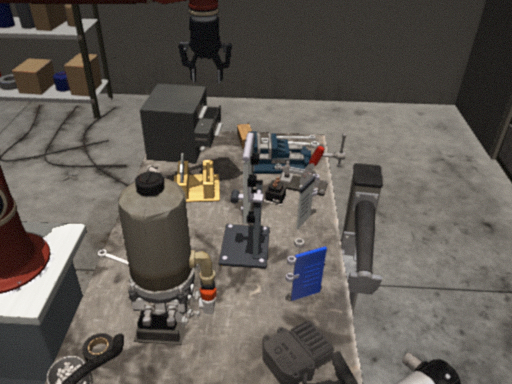

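```bash
python3 -c "
from plant import *
print(job_done()); print(state()['time'])"
```

```text
the job is handed in; nothing more can be done
None
the job is handed in; nothing more can be done
```

I raised the carriage, rested it on the top rung, and hung the leaf on its two pins. I then handed the job in at about 29 s. The hand-in gave no verdict.

**Carriage:** I gripped the lifting bar and raised it by about 0.135 m; the picture showed the pawl level above the top rung. I lowered it until the wrist carried no weight, at about 0.100 m, and let go. The last side picture shows it still at that height.

**Leaf:** Three hinged leaves were in view. The one in the rack was the one meant: it is grey, its knuckles are 70 mm apart, and its heights fit 190 mm. The blue one was ruled out by colour. I did not measure the small grey one standing loose on the table. I lifted the leaf by its dark top edge and lowered it onto the pins from the +y side. Contact came 1–2 mm from the calculated shoulder height, and a 5 N push moved it no further.

**Last checks:**
- **Seating:** The top view shows the upper pin inside its knuckle. The upper knuckle sits about 2–3 mm off centre towards +y, which is the leaf sagging within the bore clearance. I estimate a tilt of 0.04–0.06 rad, inside the 0.08 limit.
- **At rest:** Two top pictures about 1.8 s apart show no visible change; the side pair differs only by noise.
- **Other things:** The panel, contactor and fork roller look unmoved. The detectors never found the solenoid valve; I took it to be the unit near top pixel (322, 259), which also looks unmoved.
- **Not confirmed:** The lower knuckle and the leaf's tilt are hidden behind the upright in the side view. Their seating rests on the contact height and force, plus the part of the lower knuckle visible from above.
- **Disagreements:** The two cameras differed by 2–4 mm in x, so I used averages.

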